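# Free the sunken clamp drive and crank the clamp shut

## Robot

A 7-joint arm with a two-finger parallel gripper is mounted at the origin on the work surface. World frame = base frame: x ahead of the robot, y to its left, z up, the work surface at z = 0. Lengths are in mm, angles in degrees, forces in N, time in s.
With the tool pointing down it reaches from about 425 to 825 mm from the base axis. Payload 3.6 kg.
Tool frame: the origin (TCP) lies midway between the tips of the shut fingers; the grasp point (between the pads) lies grip_point_offset behind it (grip_point_offset is the distance from the TCP to the grasp point, in mm); z points along the fingers, y is the line along which they close (so a half turn about z gives the same grasp; the last joint's range is limited). The gripper opens to 93 mm and grips with 3 to 60 N. Pads are 15 mm wide; open, the fingers measure 128 mm over their backs; the gripper's body (75 mm by 188 mm) begins 65 mm behind the grasp point.
Start: joints at [-68.268, 35.231, -0.722, 81.555, 0.464, 63.22, -2.315], TCP at [256.554, 597.195, 218.64] pointing down, gripper open.
Joint ranges: [-178.69, 178.69], [-17.37, 117.87], [-77.05, 75.6], [15.02, 138.74], [-78.02, 258.01], [0.78, 113.62], [-162.83, 162.83]. Speed limits (degrees/s): [159.86, 159.86, 180, 180, 180, 180, 180].

## Interface

Orientations are given as a 3x3 rotation matrix whose columns are the frame's x, y, z axes.
In Python, from station import * gives the robot as it stands.
- The arm moves only by the shell command python3 -m inch 'ROWS' [FORCE]. ROWS is JSON, a list of rows, each a list of 3 entries, a list of its own where there are three numbers: the shift along the tool's x, y, z in units of 800 mm (1.0 is 800 mm), then the turn, a rotation vector about the tool's x, y, z in units of 1.5 rad (1.0 is 1.5 rad), then the opening, from 0 (shut) to 1 (fully open). A call has 1 to 20 rows; each row is the pose to reach, as a shift and turn from the pose commanded when the call began, along the tool's axes at that moment; what a row does not reach only later rows make up. A row lasts 1/10 s, in which the tool goes at most 50 mm and 8.59 degrees, less where a joint would pass 70% of its speed; a pose out of reach is approached as far as the arm can. A call with a number of a shift or a turn outside -1 to 1 is refused whole. A call with a gripper value outside its range is refused whole. The fingers move at their own pace and stop on an object; FORCE is the grip in N (left out, the last holds). Time passes only in rows, so rows that repeat a pose let the fingers close. It gives the time, the measured TCP pose, the force, the opening and the grip force at its end, in the units of the state.
- observe(): the state, without advancing time (a new reading comes with each control period).
- get_image(name): name is "side" or "top" or "wrist"; returns a dict with "pixels" (400x640x3 uint8, red, green, blue), "camera_matrix" (3x3 intrinsics, pixels), "world_from_camera" (4x4, takes a point from camera to world coordinates); the wrist camera has in their place "tool_from_camera" (4x4, takes a point from camera to tool coordinates, whose origin is the TCP and whose axes are the flange's). Camera axes: x right, y up, looking along -z (the intrinsics and any distortion apply to the point x, -y, -z); pixel columns grow to the right and rows downward; lengths in mm; the calibration is good to about 2 mm. A picture is of the moment at which its call begins: read the wrist's pose just before it. There is no depth.
- sign_off(): hands the job in; it is judged then, once.
Trained networks look in a picture, given as the dict that the camera call returned (one of the last four; its "shot" number tells which), for a name from the list of things; names that differ only in an ending like _2 or _b are one class to them, and where a whole thing is asked for, a point or a joint stands for the part that bears it (a point fixed in the world has none). Each returns a list of dicts, best first, with "confidence" (0 to 1); they miss things now and then, are a little off and sometimes report something else, mostly with a low value. They report only what shows in the picture. A call takes as long as a camera call. They do not tell look-alikes from the thing itself.
- recognise(picture, label): "at" ([x, y, z] in mm, in world coordinates, good to about 4 mm: the middle of the surface that is visible of it).
- masks_of(picture, label): "mask" (400x640 bool, what is visible of it).
The state is a dict: "time": time; "joint_pos": joint angles; "joint_velocities": joint speeds; "joint_torque": joint torques, N m; "ee_pos": TCP position; "ee_rot": TCP orientation; "contact_force": force on the tool from outside, world axes, zero at the start; "torque": the same for the moment, N m; "opening": finger opening in mm; "grasp_force": force on a finger pad.
Only numpy, scipy, OpenCV 4.12 (cv2) and the standard library are available. Lean on these libraries where they do the work, as an engineer would, in place of code of your own. Each camera call takes 0.05 s, during which the arm holds its last target. There are 200 camera calls.

## Task

On the bench slab a heavy round steel block is standing over the well of the clamp's drive: slide it along the slab (do not lift or tip it) until it lies fully on the round cork pad. Then put the loose crank down over the hex hidden in the well until it drops fully home, and turn it clockwise (seen from above) until the clamp is fully closed against its stop. Leave the crank standing in the well, let go, and leave everything else where it lies.

Things in the scene. Friction and masses are not known exactly. Their poses are not given: they have to be found in the camera images.
- slab: Fixed hardwood slab 360 (x) x 640 (y) x 50 mm high on the table; origin at the centre of its underside, z up. Near its far (+x) long edge stand the clamp's two steel jaws and a flat bar, up to 16 mm above the slab's top, 90 to 120 mm wide, between 120 and 180 mm from the slab's centre along its x. Fixed things up to 200 mm high stand on the table beyond it (x over 0.8 m).
- well (a point): Centre of the mouth of the round well in the slab's middle, level with the slab's top. The well is 52 mm wide; an upright steel hex stands in it, on its axis. Round the hex's foot, 36 mm below the mouth, is a flat flange.
- spindle (a joint): Angle of the clamp's spindle, rad: 0 at the start = open; grows when turned clockwise seen from above; 1.2 = firm end stop, clamp closed. Turning it takes 0.4 to 0.5 N m, the hex's free play before it about 0.15 N m. It stays where it is left.
- block: Round dark steel bench block, 88 mm in diameter, 19 mm high, about 0.9 kg, lying flat on the slab over the well. Origin at the centre of its underside, z up.
- pad: Round cork pad 148 mm in diameter, inlaid flush with the slab's top, to the left or right of the well. Origin at its centre on the slab's top. The block lies fully on it when their centres are less than 30 mm apart.
- crank: Loose steel crank, 0.42 kg, standing upright on the slab on its hex socket. Origin on the socket's axis at its lower end, z up, x along the arm. Socket: hex tube, z 0 to 52 mm, 24 mm across flats inside, 36 mm outside, one flat facing along the arm. Arm: 16 mm wide, z 52 to 60 mm, from x -18 to +88 mm.
- ring0: bystander: cast silver ring blank lying on the slab, 28 mm wide with a short stem, 6 mm high
- ring1: bystander: another such ring blank
- ring2: bystander: another such ring blank
- hammer: bystander: hammer lying on the table left of the slab
- pliers: bystander: pliers lying on the table right of the slab
- hex_top (a point): Centre of the top of the steel hex in the well, 8 mm below the mouth. Hex 22 mm across flats; its top 5 mm are a blunt cone, 13 mm wide at the top, 21 mm below, as a lead-in. It has 0.9 rad of free play before it drives the spindle, so the angle at which it stands is unknown: neither this point nor the spindle's angle tells it.
- crank_boss (a point): Centre of the top of the crank's square boss, on the socket's axis, 100 mm above its lower end. Boss 24 x 24 mm, 40 mm high, sides along and across the arm; to grip it by. Off the hex's angle by more than about 5 to 10 degrees, the crank rests with its lower end about 13 mm below the well's mouth; fully home, 36 mm below it.
- crank_knob (a point): Centre of the top of the crank's upright round wooden knob, 20 mm in diameter, 28 mm high, standing on the arm 78 mm from the socket's axis.
Things that resemble listed ones, but are neither listed nor needed, are in the scene too. What is shaped like the block but green or turquoise is not meant.

How it is judged:
By the outcome, as a careful person would: the job done as asked, in the order asked, and still so for the second after the job is handed in, with the robot touching nothing.
It also fails if it takes over 72 s, if anything falls off the work surface, if the arm or the gripper's body presses on something with over 40 N, if the wrist force passes 120 N, or if a joint passes its speed limit or range.

## Working session

There is one attempt and no reset: what is moved stays moved. The work goes in short steps, Python scripts to look and compute and a shell command to move; the robot and the scene stay as the last step left them, time stands still between calls to the robot, and variables do not carry over. Pictures are saved under pics/ and viewed, at most 10 in all, crops included, and the job is handed in when it is done.

```bash
ls; mkdir -p pics; cat > h.py <<'E'
from station import *
import numpy as np, cv2
np.set_printoptions(precision=1,suppress=True)
def ray(p,uv,z,s=None):
    K=np.array(p["camera_matrix"]); 
    d=np.linalg.inv(K)@[uv[0],uv[1],1]; d=np.array([d[0],-d[1],-d[2]])
    if "world_from_camera" in p: T=np.array(p["world_from_camera"])
    else:
        W=np.eye(4);W[:3,:3]=s["ee_rot"];W[:3,3]=s["ee_pos"];T=W@np.array(p["tool_from_camera"])
    d=T[:3,:3]@d;o=T[:3,3]
    return o+d*(z-o[2])/d[2]
def save(p,n,box=None,f=1):
    im=p["pixels"][:,:,::-1]
    if box: im=im[box[1]:box[3],box[0]:box[2]]
    cv2.imwrite("pics/"+n,cv2.resize(im,None,fx=f,fy=f,interpolation=cv2.INTER_CUBIC))
E
python3 - <<'E'
from h import *
s=observe();print(s)
p=get_image("top");save(p,"top.png");print({k:v for k,v in p.items() if k!="pixels"})
for n in ["slab","block","pad","crank","crank_boss","crank_knob","well","ring0","hammer","pliers"]:
    try:
        print(n,[(np.array(r["at"]).round(0).tolist(),round(r["confidence"],2)) for r in recognise(p,n)])
    except Exception as e: print(n,e)
q=get_image("side");save(q,"side.png")
for n in ["block","crank_boss","crank_knob","pad"]:
    try:
        print(n,[(np.array(r["at"]).round(0).tolist(),round(r["confidence"],2)) for r in recognise(q,n)])
    except Exception as e: print(n,e)
E
```

```text
pics
{'time': 0.0, 'joint_pos': array([-68.3,  35.3,  -0.7,  81.6,   0.5,  63.2,  -2.3]), 'joint_velocities': array([-0. , -0. , -0.1,  0.1, -0.1,  0.1, -0. ]), 'joint_torque': array([ -0. , -45.9,   0.2, -16.6,  -0.1,   0. ,   0. ]), 'ee_pos': array([256.3, 596.5, 217.5]), 'ee_rot': array([[-0.9,  0.4, -0. ],
       [ 0.4,  0.9, -0. ],
       [-0. , -0. , -1. ]]), 'contact_force': array([-0.2, -0.1, -0.1]), 'torque': array([ 0. , -0. , -0.1]), 'grasp_force': 0.0, 'opening': 92.87791967849832}
{'camera_matrix': array([[398.9,   0. , 324.2],
       [  0. , 398.9, 199.7],
       [  0. ,   0. ,   1. ]]), 'world_from_camera': array([[  -0. ,    1. ,   -0.2,  332.7],
       [  -1. ,   -0. ,   -0. ,  -13.7],
       [  -0. ,    0.2,    1. , 1227.1],
       [   0. ,    0. ,    0. ,    1. ]]), 'shot': 1}
slab [([533.0, 45.0, 48.0], 0.6)]
block [([539.0, 20.0, 70.0], 0.92), ([309.0, -151.0, 20.0], 0.63), ([289.0, 192.0, 18.0], 0.59)]
pad [([574.0, -175.0, 50.0], 0.91)]
crank [([533.0, 249.0, 111.0], 0.93)]
crank_boss [([533.0, 246.0, 110.0], 0.63)]
crank_knob [([534.0, 248.0, 110.0], 0.75)]
well [([540.0, 51.0, 47.0], 0.75)]
ring0 [([728.0, -170.0, 57.0], 0.53), ([713.0, -100.0, 56.0], 0.5)]
hammer [([561.0, 517.0, 25.0], 0.64), ([582.0, -502.0, 11.0], 0.31)]
pliers [([561.0, 519.0, 23.0], 0.72), ([584.0, -505.0, 10.0], 0.62)]
block [([535.0, 30.0, 71.0], 0.79), ([256.0, 210.0, 20.0], 0.55)]
crank_boss [([534.0, 262.0, 108.0], 0.88)]
crank_knob [([534.0, 258.0, 114.0], 0.79), ([570.0, 92.0, 48.0], 0.24)]
pad [([573.0, -174.0, 53.0], 0.87)]
```

View pics/top.png

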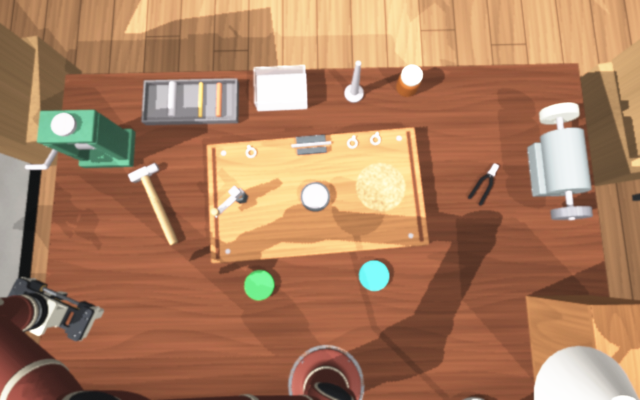

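View pics/side.png

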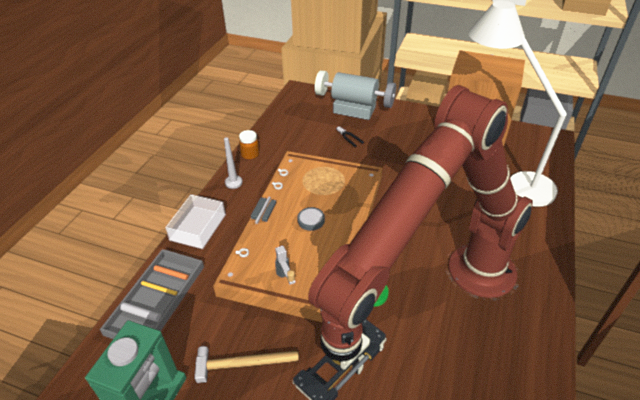

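Side and top both show the dark block at the slab's middle (top view 315,196). The green (259,285) and turquoise (374,275) discs are on the table, not on the slab, so the dark one fits. The pad is at (381,187) and the crank at about (230,203). I'll confirm in an enlarged crop.

```bash
python3 - <<'E'
from h import *
p=get_image("top");save(p,"crop.png",(200,125,430,265),3.4)
def cen(n,z):
    r=masks_of(p,n)
    for x in r[:2]:
        m=x["mask"].astype(np.uint8);c,rad=cv2.minEnclosingCircle(cv2.findNonZero(m)) ;e=cv2.fitEllipse(max(cv2.findContours(m,0,2)[0],key=len))
        print(n,x["confidence"],c,rad,e, ray(p,c,z),ray(p,e[0],z))
cen("block",69);cen("pad",50);cen("crank_boss",90);cen("crank_knob",90);cen("slab",50)
E
```

```text
block 0.81 (373.375, 274.75) 14.429346084594727 ((373.6507873535156, 274.50823974609375), (27.445085525512695, 28.161577224731445), 134.5907745361328) [ 310.9 -141.9   69. ] [ 311.5 -142.7   69. ]
block 0.67 (259.0, 284.0) 15.297158241271973 ((259.02496337890625, 284.4817199707031), (28.333721160888672, 29.802824020385742), 88.50421905517578) [290.7 184.4  69. ] [289.4 184.3  69. ]
pad 0.64 (380.46563720703125, 185.8156280517578) 24.56305694580078 ((380.4888000488281, 186.31527709960938), (46.40089797973633, 47.8491325378418), 82.1269760131836) [ 572.9 -175.4   50. ] [ 571.4 -175.4   50. ]
crank_boss 0.96 (230.0, 203.5) 19.9061279296875 ((231.3836212158203, 199.5539093017578), (17.794063568115234, 44.50823974609375), 59.30016326904297) [521.1 267.1  90. ] [532.7 263.3  90. ]
slab 0.66 (314.6423645019531, 198.294677734375) 121.13513946533203 ((313.75567626953125, 195.25990295410156), (135.83001708984375, 269.5205993652344), 85.9592514038086) [538.7  23.1  50. ] [547.9  25.6  50. ]
```

View pics/crop.png

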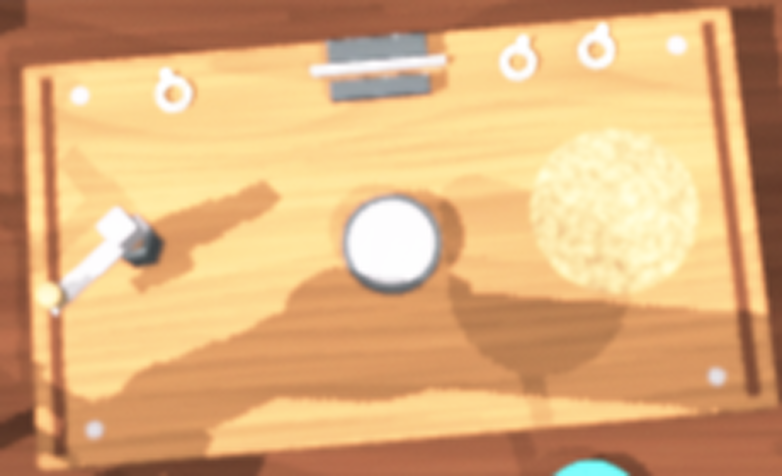

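The crop shows the dark rimmed block at (315,196.5), the pad at (380,187), the boss top at (235,192), the knob at (214,212), and the rings and jaws along the far edge. Next come the world positions.

```bash
python3 - <<'E'
from h import *
p=get_image("top")
f=lambda u,v,z:ray(p,(200+u/3.4,125+v/3.4),z)
b=f(391,243,69);pad=f(613,212,50);boss=f(118,228,150);k=f(48,296,138)
print("block",b,"pad",pad,"boss",boss,"knob",k)
d=k-boss;print("arm ang",np.degrees(np.arctan2(d[1],d[0])),np.hypot(*d[:2]))
v=pad-b;print("push",v,np.hypot(*v[:2]),np.degrees(np.arctan2(v[1],v[0])))
for c in [(25,68),(728,10),(40,468)]: print(f(*c,50))
s=observe();R=s["ee_rot"];print(R,s["ee_pos"])
print("ty ang",np.degrees(np.arctan2(R[1,1],R[0,1])))
E
```

```text
block [540.8  21.4  69. ] pad [ 568.2 -174.7   50. ] boss [542.9 240.  150. ] knob [490.1 298.7 138. ]
arm ang 131.9764000346173 78.96531195456545
push [  27.4 -196.1  -19. ] 197.97083051270735 -82.04103978554006
[711.4 350.8  50. ]
[ 752.7 -286.5   50. ]
[353.6 326.5  50. ]
[[-0.9  0.4 -0. ]
 [ 0.4  0.9 -0. ]
 [ 0.  -0.  -1. ]] [256.5 597.2 218.6]
ty ang 66.75295248243602
```

```bash
cat >> h.py <<'E'
def goal(x,y,z,ya,s=None):
    from scipy.spatial.transform import Rotation as Ro
    s=s or observe();a=np.radians(ya);Y=np.array([np.cos(a),np.sin(a),0]);Z=np.array([0,0,-1.])
    Rt=np.c_[np.cross(Y,Z),Y,Z];R0=s["ee_rot"]
    sh=R0.T@(np.array([x,y,z])-s["ee_pos"])/800;tu=Ro.from_matrix(R0.T@Rt).as_rotvec()/1.5
    print("shift",sh.round(4).tolist(),"turn",tu.round(4).tolist())
def st():
    s=observe();R=s["ee_rot"]
    print("t",round(s["time"],2),"tcp",s["ee_pos"],"ya",round(np.degrees(np.arctan2(R[1,1],R[0,1])),1),"F",s["contact_force"],"M",s["torque"].round(2),"open",round(s["opening"],1),"g",round(s["grasp_force"],1),"j7",s["joint_pos"][6].round(1));return s
E
python3 -c "
from h import *
import station
print(getattr(station,'grip_point_offset',None))
goal(530.4,95.7,200,8)"
```

```text
18.8
shift [-0.5619, -0.4409, 0.0233] turn [-0.0, 0.0, 0.6836]
```

```bash
python3 -m inch '[[[-0.562,-0.441,0.023],[0,0,0.684],0.6],[[-0.562,-0.441,0.023],[0,0,0.684],0.6],[[-0.562,-0.441,0.023],[0,0,0.684],0.6],[[-0.562,-0.441,0.023],[0,0,0.684],0.6],[[-0.562,-0.441,0.023],[0,0,0.684],0.6],[[-0.562,-0.441,0.023],[0,0,0.684],0.6],[[-0.562,-0.441,0.023],[0,0,0.684],0.6],[[-0.562,-0.441,0.023],[0,0,0.684],0.6],[[-0.562,-0.441,0.023],[0,0,0.684],0.6],[[-0.562,-0.441,0.023],[0,0,0.684],0.6],[[-0.562,-0.441,0.023],[0,0,0.684],0.6],[[-0.562,-0.441,0.023],[0,0,0.684],0.6],[[-0.562,-0.441,0.023],[0,0,0.684],0.6],[[-0.562,-0.441,0.023],[0,0,0.684],0.6],[[-0.562,-0.441,0.023],[0,0,0.684],0.6],[[-0.562,-0.441,0.023],[0,0,0.684],0.6]]' 30
python3 - <<'E'
from h import *
s=st();p=get_image("wrist");save(p,"w1.png")
for n,z in [("block",69),("pad",50)]:
    for x in masks_of(p,n)[:2]:
        m=x["mask"].astype(np.uint8);c=max(cv2.findContours(m,0,2)[0],key=len);e=cv2.fitEllipse(c)
        print(n,x["confidence"],e,ray(p,e[0],z,s))
    print([r["at"] for r in recognise(p,n)])
E
```

```text
time: 2.75
ee_pos: [529.7, 97.9, 200.3]
ee_rot: [[-0.142, 0.99, -0.0], [0.99, 0.142, 0.001], [0.001, -0.0, -1.0]]
contact_force: [-0.1, 1.0, 0.3]
opening: 55.6
grasp_force: 0.0
t 2.75 tcp [529.7  97.9 200.3] ya 8.2 F [-0.1  1.   0.3] M [-0.1  0.   0. ] open 55.6 g 0.0 j7 5.4
block 0.84 ((113.87484741210938, 58.26887130737305), (79.39763641357422, 97.9961929321289), 130.88473510742188) [324.2 190.8  69. ]
block 0.8 ((323.72882080078125, 248.1444549560547), (67.90152740478516, 79.5738525390625), 91.28556060791016) [541.1  32.   69. ]
[[291.3, 196.8, 22.5], [540.6, 35.0, 64.7]]
[]
```

View pics/w1.png

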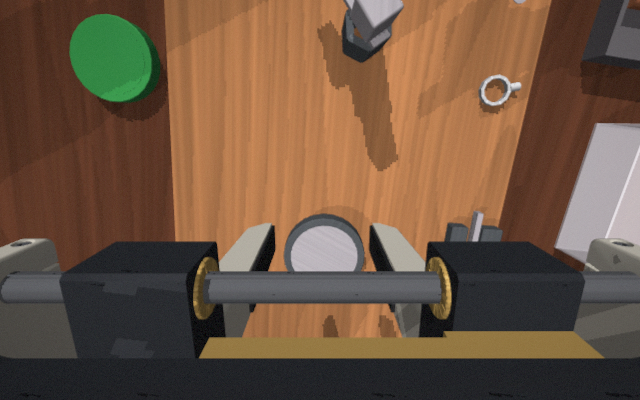

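The wrist view shows the block at (324,248), centred between the fingers. The crank is behind it at (370,25) and the green decoy at (114,58). I'll descend behind the block and push in small steps.

```bash
python3 -m inch '[[[0,0,0.06],[0,0,0],0.6],[[0,0,0.12],[0,0,0],0.6],[[0,0,0.15],[0,0,0],0.6],[[0,0,0.17],[0,0,0],0.6],[[0,0,0.182],[0,0,0],0.6],[[0,0,0.182],[0,0,0],0.6]]'
python3 -c "
from h import *
s=st();goal(564,-134,54.5,8,s)"
```

```text
time: 3.6
ee_pos: [529.7, 95.6, 53.7]
ee_rot: [[-0.139, 0.99, -0.002], [0.99, 0.139, -0.0], [-0.0, -0.002, -1.0]]
contact_force: [-0.2, -0.5, -0.7]
opening: 55.7
grasp_force: 0.0
t 3.6 tcp [529.7  95.6  53.7] ya 8.0 F [-0.2 -0.5 -0.7] M [-0.1  0.1  0. ] open 55.7 g 0.0 j7 9.7
shift [-0.2901, 0.0026, -0.001] turn [-0.0015, 0.0001, -0.0003]
```

```bash
python3 -m inch '[[[-0.02,0,0],[0,0,0],0.6],[[-0.035,0,0],[0,0,0],0.6],[[-0.042,0,0],[0,0,0],0.6],[[-0.05,0,0],[0,0,0],0.6],[[-0.06,0,0],[0,0,0],0.6],[[-0.07,0.001,0],[0,0,0],0.6],[[-0.08,0.001,0],[0,0,0],0.6],[[-0.09,0.001,0],[0,0,0],0.6],[[-0.1,0.001,0],[0,0,0],0.6],[[-0.11,0.001,0],[0,0,0],0.6],[[-0.12,0.001,0],[0,0,0],0.6],[[-0.13,0.001,0],[0,0,0],0.6],[[-0.14,0.001,0],[0,0,0],0.6],[[-0.15,0.002,0],[0,0,0],0.6],[[-0.16,0.002,0],[0,0,0],0.6],[[-0.17,0.002,0],[0,0,0],0.6],[[-0.18,0.002,0],[0,0,0],0.6],[[-0.19,0.002,0],[0,0,0],0.6],[[-0.195,0.002,0],[0,0,0],0.6],[[-0.2,0.002,0],[0,0,0],0.6]]'
python3 - <<'E'
from h import *
s=st();goal(564,-134,54.5,8,s)
p=get_image("side")
for n in ["block","pad"]:print(n,[(r["at"],r["confidence"]) for r in recognise(p,n)])
save(p,"s2.png",(220,130,420,280),4)
E
```

```text
time: 5.6
ee_pos: [554.1, -58.0, 55.5]
ee_rot: [[-0.141, 0.99, -0.001], [0.99, 0.141, 0.006], [0.006, 0.0, -1.0]]
contact_force: [-1.0, 8.2, 5.4]
opening: 55.8
grasp_force: 3.9
t 5.6 tcp [554.1 -58.   55.5] ya 8.1 F [-1.   8.2  5.4] M [ 1.6  0.3 -0. ] open 55.8 g 3.9 j7 24.0
shift [-0.0958, -0.0012, 0.0006] turn [0.0001, -0.0043, 0.0015]
block [([310.2, -136.7, 18.3], 0.98), ([558.2, -84.1, 69.2], 0.85), ([285.4, 201.3, 21.0], 0.76), ([521.8, 132.3, 49.4], 0.18)]
pad []
```

View pics/s2.png

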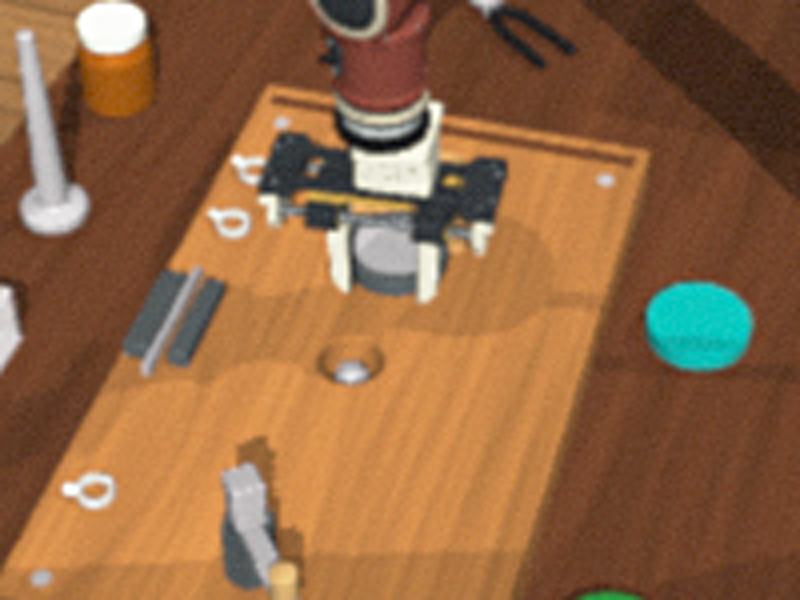

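The block is flat and cradled at (395,250), and the well is now uncovered at (350,362 in the crop). I'll continue the push, slow at the end, then back off.

```bash
python3 -m inch '[[[-0.01,0,0],[0,0,0],0.6],[[-0.02,0,0],[0,0,0],0.6],[[-0.03,0,0],[0,0,0],0.6],[[-0.04,0,0],[0,0,0],0.6],[[-0.05,0,0],[0,0,0],0.6],[[-0.06,0,0],[0,0,0],0.6],[[-0.07,0,0],[0,0,0],0.6],[[-0.08,0,0],[0,0,0],0.6],[[-0.09,0,0],[0,0,0],0.6],[[-0.094,0,0],[0,0,0],0.6],[[-0.096,0,0],[0,0,0],0.6],[[-0.096,0,0],[0,0,0],0.6],[[-0.08,0,0],[0,0,0],0.6],[[-0.04,0,0],[0,0,0],0.6],[[-0.04,0,-0.06],[0,0,0],0.6],[[-0.02,0,-0.12],[0,0,0],0.6],[[0,0,-0.18],[0,0,0],0.6],[[0.03,0,-0.2],[0,0,0],0.6],[[0.06,0,-0.2],[0,0,0],0.6],[[0.06,0,-0.2],[0,0,0],0.6]]'
python3 - <<'E'
from h import *
s=st()
p=get_image("top");save(p,"t3.png",(200,125,430,265),3.4)
for n,z in [("block",69),("pad",50)]:
    print(n,[(r["at"],r["confidence"]) for r in recognise(p,n)])
for n in ["well","hex_top"]:print(n,[(r["at"],r["confidence"]) for r in recognise(p,n)])
s=observe();w=get_image("wrist");save(w,"w3.png")
for n in ["block","pad","well","hex_top"]:print(n,[(r["at"],r["confidence"]) for r in recognise(w,n)])
E
```

```text
time: 7.75
ee_pos: [547.2, -10.5, 215.4]
ee_rot: [[-0.145, 0.989, 0.001], [0.989, 0.145, 0.003], [0.002, 0.001, -1.0]]
contact_force: [-0.1, -0.1, -0.3]
opening: 55.7
grasp_force: 0.0
t 7.75 tcp [547.2 -10.5 215.4] ya 8.4 F [-0.1 -0.1 -0.3] M [-0.1  0.   0. ] open 55.7 g 0.0 j7 15.3
block [([309.0, -152.8, 20.0], 0.85), ([569.7, -175.5, 67.4], 0.84), ([293.0, 194.8, 17.7], 0.77)]
pad [([571.2, -168.7, 51.2], 0.74)]
well [([536.1, 119.6, 50.2], 0.92)]
hex_top [([535.8, 117.9, 48.5], 0.91)]
block [([571.7, -178.4, 64.6], 0.73), ([311.0, -121.9, 18.7], 0.6)]
pad [([559.8, -165.0, 49.3], 0.67)]
well [([548.3, 54.8, 47.6], 0.78)]
hex_top []
```

View pics/t3.png

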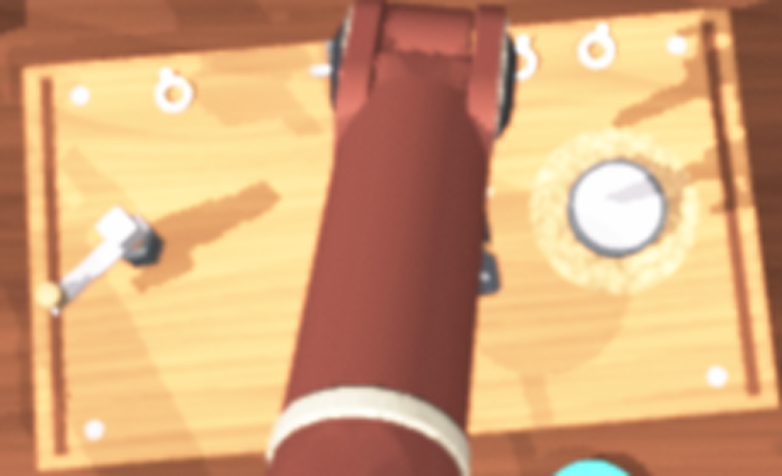

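The block sits centred on the pad at (617,208). The crank is untouched. Next I'll move above it and measure the well with the arm clear.

```bash
python3 -c "
from h import *
goal(543,240,220,42)"
```

```text
shift [0.3176, 0.0384, -0.0071] turn [-0.0004, 0.0001, -0.3968]
```

```bash
python3 -m inch '[[[0.318,0.038,-0.007],[0,0,-0.397],0.6],[[0.318,0.038,-0.007],[0,0,-0.397],0.6],[[0.318,0.038,-0.007],[0,0,-0.397],0.6],[[0.318,0.038,-0.007],[0,0,-0.397],0.6],[[0.318,0.038,-0.007],[0,0,-0.397],0.6],[[0.318,0.038,-0.007],[0,0,-0.397],0.6],[[0.318,0.038,-0.007],[0,0,-0.397],0.6],[[0.318,0.038,-0.007],[0,0,-0.397],0.6],[[0.318,0.038,-0.007],[0,0,-0.397],0.6],[[0.318,0.038,-0.007],[0,0,-0.397],0.6]]'
python3 - <<'E'
from h import *
s=st();w=get_image("wrist")
for n in ["crank_boss","crank_knob"]:print(n,[(r["at"],r["confidence"]) for r in recognise(w,n)])
p=get_image("top")
for n in ["well","hex_top"]:print(n,[(r["at"],r["confidence"]) for r in recognise(p,n)])
a=w["pixels"][:,:,::-1];b=cv2.resize(p["pixels"][140:240,240:400,::-1],(640,400),interpolation=cv2.INTER_CUBIC)
cv2.imwrite("pics/c4.png",cv2.resize(np.vstack([a,b]),None,fx=.75,fy=.75,interpolation=cv2.INTER_AREA))
E
```

```text
time: 9.25
ee_pos: [542.9, 238.9, 220.4]
ee_rot: [[-0.668, 0.744, 0.0], [0.744, 0.668, -0.001], [-0.001, -0.0, -1.0]]
contact_force: [-0.0, 1.2, 0.4]
opening: 55.8
grasp_force: 0.0
t 9.25 tcp [542.9 238.9 220.4] ya 41.9 F [-0.   1.2  0.4] M [-0.  0.  0.] open 55.8 g 0.0 j7 18.3
crank_boss [([525.6, 260.8, 113.7], 0.61)]
crank_knob [([530.1, 256.7, 117.4], 0.87), ([485.8, 223.1, 48.8], 0.53)]
well [([541.9, 12.7, 50.3], 0.72)]
hex_top [([540.4, 9.3, 48.8], 0.88)]
```

View pics/c4.png

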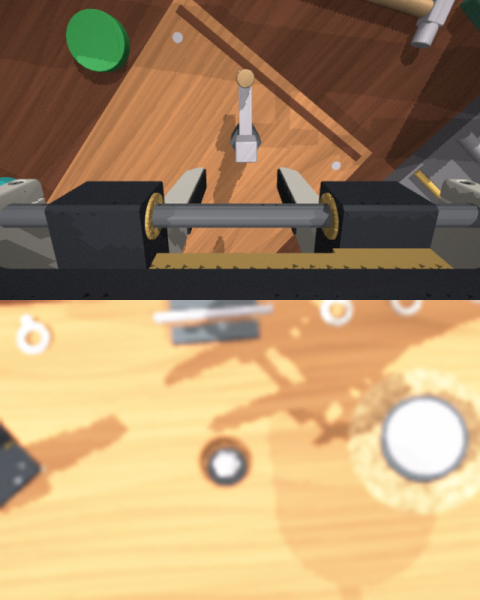

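Wrist: boss at about (328,200) full-resolution, knob at (327,103), arm aligned with tool x. Top: the well and its hex are at about (315,194).

```bash
python3 - <<'E'
from h import *
s=observe();p=get_image("top");w=get_image("wrist")
print("well",ray(p,(240+225.5/3,140+162/3),50),"hex",ray(p,(240+226/3,140+165/3),42))
W=np.eye(4);W[:3,:3]=s["ee_rot"];W[:3,3]=s["ee_pos"];T=W@np.array(w["tool_from_camera"]);print("cam",T[:3,3],"look",-T[:3,2])
for uv,z in [((328,182),150),((328,187),150),((328,190),150),((328,200),150),((327,103),138)]: print(uv,ray(w,uv,z,s))
def proj(P):
    c=np.linalg.inv(T)@[*P,1];K=w["camera_matrix"];q=K@[c[0],-c[1],-c[2]];return q[:2]/q[2]
R=s["ee_rot"]
for b in [(543,240)]:
    for dx in(-12,12):
        for dy in (-12,12):
            o=R[:2,:2]@[dx,dy];print(proj((b[0]+o[0],b[1]+o[1],150)),proj((b[0]+o[0],b[1]+o[1],110)))
save(w,"w5.png",(270,80,390,240),3.75)
m=masks_of(p,"hex_top")
for x in masks_of(p,"well")[:1]+m[:1]:
    e=cv2.minEnclosingCircle(cv2.findNonZero(x["mask"].astype(np.uint8)));print(e,ray(p,e[0],46))
E
```

```text
well [551.7  21.4  50. ] hex [550.1  21.1  42. ]
cam [496.5 291.3 386.1] look [ 0.2 -0.2 -1. ]
(328, 182) [533.7 257.5 150. ]
(328, 187) [536.4 254.4 150. ]
(328, 190) [538.1 252.6 150. ]
(328, 200) [543.7 246.4 150. ]
(327, 103) [492.  302.4 138. ]
[307.6 219. ] [309.5 205.3]
[336.6 218.9] [334.6 205.3]
[307.2 190.8] [309.2 180.7]
[336.9 190.8] [334.8 180.7]
((321.0, 193.5), 117.47882080078125) [553.6   3.9  46. ]
((321.0, 193.5), 117.47882080078125) [553.6   3.9  46. ]
```

View pics/w5.png

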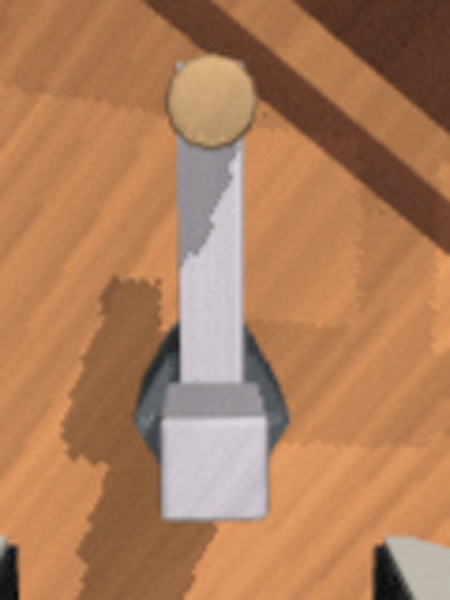

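Boss top centre at crop (215,468), i.e. about (546,243), with the arm at 132.8°. I'll descend and grip it.

```bash
python3 -c "
from h import *
goal(546,243,117,42.8)"
```

```text
shift [-0.0013, 0.005, 0.1291] turn [-0.0, -0.0, -0.0082]
```

```bash
python3 -m inch '[[[0,0.005,0.03],[0,0,-0.008],0.6],[[-0.001,0.005,0.07],[0,0,-0.008],0.6],[[-0.001,0.005,0.11],[0,0,-0.008],0.6],[[-0.001,0.005,0.129],[0,0,-0.008],0.6],[[-0.001,0.005,0.129],[0,0,-0.008],0.6],[[-0.001,0.005,0.129],[0,0,-0.008],0.3],[[-0.001,0.005,0.129],[0,0,-0.008],0.2],[[-0.001,0.005,0.129],[0,0,-0.008],0.1],[[-0.001,0.005,0.129],[0,0,-0.008],0.1],[[-0.001,0.005,0.129],[0,0,-0.008],0],[[-0.001,0.005,0.129],[0,0,-0.008],0],[[-0.001,0.005,0.129],[0,0,-0.008],0]]' 60
python3 -c "
from h import *
st()"
```

```text
time: 10.95
ee_pos: [546.2, 243.2, 117.8]
ee_rot: [[-0.679, 0.734, 0.001], [0.734, 0.679, 0.0], [-0.0, 0.001, -1.0]]
contact_force: [-0.4, 0.4, 3.9]
opening: 23.5
grasp_force: 60.0
t 10.95 tcp [546.2 243.2 117.8] ya 42.8 F [-0.4  0.4  3.9] M [-0.   0.2 -0.1] open 23.5 g 60.0 j7 19.3
```

```bash
python3 -m inch '[[[0,0,-0.02],[0,0,0],0],[[0,0,-0.05],[0,0,0],0],[[0,0,-0.075],[0,0,0],0],[[0,0,-0.075],[0,0,0],0]]'
python3 - <<'E'
from h import *
st();p=get_image("side");print(ray(p,(220+351.5/4,130+361/4),50))
t=get_image("top")
# well rim: dark ring segmentation in top
g=t["pixels"].astype(int);c=g[184:206,303:328]
m=(c.sum(2)<360).astype(np.uint8);print(m)
w=get_image("top")
goal(551,21,178,83)
E
```

```text
time: 11.35
ee_pos: [547.0, 243.6, 178.6]
ee_rot: [[-0.679, 0.734, 0.004], [0.734, 0.679, 0.002], [-0.001, 0.004, -1.0]]
contact_force: [0.2, 0.0, -3.8]
opening: 23.5
grasp_force: 60.0
t 11.35 tcp [547.  243.6 178.6] ya 42.8 F [ 0.2  0.  -3.8] M [-0.1 -0.1 -0. ] open 23.5 g 60.0 j7 19.1
[549.3  26.3  50. ]
[[0 0 0 0 0 0 0 0 0 0 0 0 0 0 0 0 0 0 0 0 0 0 0 0 0]
 [0 0 0 0 0 0 0 0 0 0 0 0 0 0 0 0 0 0 0 0 0 0 0 0 0]
 [0 0 0 0 0 0 0 0 0 0 0 0 0 0 0 0 0 0 0 0 0 0 0 0 0]
 [0 0 0 0 0 0 0 0 0 1 0 0 0 0 0 0 0 0 0 0 0 0 0 0 0]
 [0 0 0 0 0 0 0 0 0 0 0 0 0 0 0 0 0 0 0 0 0 0 0 0 0]
 [0 0 0 0 0 0 1 0 0 0 0 0 0 0 0 0 0 0 0 0 0 0 0 0 0]
 [0 0 0 0 0 0 0 0 0 0 0 0 0 0 0 0 0 0 0 0 0 0 0 0 0]
 [0 0 0 0 0 0 0 0 0 0 0 0 0 0 0 0 0 1 0 0 0 0 0 0 0]
 [0 0 0 0 0 0 0 0 0 0 0 0 0 0 0 0 0 1 1 0 0 0 0 0 0]
 [0 0 0 0 0 0 0 0 0 0 0 0 0 0 0 0 0 0 1 0 0 0 0 0 0]
 [0 0 0 0 0 0 0 0 0 0 0 0 0 0 0 0 0 0 1 0 0 0 0 0 0]
 [0 0 0 0 0 0 1 0 0 0 0 0 0 0 0 0 0 0 1 0 0 0 0 0 0]
 [0 0 0 0 0 0 1 1 0 0 0 0 0 0 0 0 0 1 1 0 0 0 0 0 0]
 [0 0 0 0 0 0 1 1 0 0 0 0 0 0 0 0 1 1 1 0 0 0 0 0 0]
 [0 0 0 0 0 0 0 1 1 0 0 0 0 0 0 0 1 1 0 0 0 0 0 0 0]
 [0 0 0 0 0 0 0 0 1 1 0 0 0 0 1 1 1 0 0 0 0 0 0 0 0]
 [0 0 0 0 0 0 0 0 0 1 1 1 1 1 1 1 0 0 0 0 0 0 0 0 0]
 [0 0 0 0 0 0 0 0 0 0 0 0 0 0 0 0 0 0 0 0 0 0 0 0 0]
 [0 0 0 0 0 0 0 0 0 0 0 0 0 0 0 0 0 0 0 0 0 0 0 0 0]
 [0 0 0 0 0 0 0 0 0 0 0 0 0 0 0 0 0 0 0 0 0 0 0 0 0]
 [0 0 0 0 0 0 0 0 0 0 0 0 0 0 0 0 0 0 0 0 0 0 0 0 0]
 [0 0 0 0 0 0 0 0 0 0 0 0 0 0 0 0 0 0 0 0 0 0 0 0 0]]
shift [-0.2088, -0.182, -0.0032] turn [-0.0022, -0.0017, -0.468]
```

```bash
python3 -c "
from h import *
goal(551,90,178,83)"
```

```text
shift [-0.1455, -0.1235, -0.0033] turn [-0.0022, -0.0017, -0.468]
```

```bash
python3 -m inch '[[[-0.04,-0.03,-0.003],[0,0,-0.09],0],[[-0.07,-0.06,-0.003],[0,0,-0.18],0],[[-0.11,-0.09,-0.003],[0,0,-0.27],0],[[-0.146,-0.124,-0.003],[0,0,-0.36],0],[[-0.146,-0.124,-0.003],[-0.002,-0.002,-0.468],0],[[-0.146,-0.124,-0.003],[-0.002,-0.002,-0.468],0],[[-0.146,-0.124,-0.003],[-0.002,-0.002,-0.468],0],[[-0.146,-0.124,-0.003],[-0.002,-0.002,-0.468],0]]'
python3 - <<'E'
from h import *
s=st();w=get_image("wrist");save(w,"w6.png")
for n in ["well","hex_top"]:print(n,[(r["at"],r["confidence"]) for r in recognise(w,n)])
for uv in [(300,180),(400,180),(500,180)]:print(uv,ray(w,uv,50,s))
goal(551,22,140,83,s)
E
```

```text
time: 12.3
ee_pos: [551.8, 91.8, 178.8]
ee_rot: [[-0.993, 0.121, 0.003], [0.121, 0.993, 0.002], [-0.002, 0.002, -1.0]]
contact_force: [0.2, -0.4, -4.4]
opening: 23.6
grasp_force: 60.0
t 12.3 tcp [551.8  91.8 178.8] ya 83.0 F [ 0.2 -0.4 -4.4] M [ 0.1 -0.  -0. ] open 23.6 g 60.0 j7 66.9
well [([479.9, 85.3, 46.5], 0.87)]
hex_top [([482.8, 82.2, 49.5], 0.98), ([525.7, 97.5, 185.3], 0.56), ([560.8, -158.2, 67.9], 0.47)]
(300, 180) [541.3  71.   50. ]
(400, 180) [553.6 170.3  50. ]
(500, 180) [565.9 269.7  50. ]
shift [-0.0095, -0.0869, 0.0483] turn [0.0016, 0.0015, 0.0004]
```

View pics/w6.png

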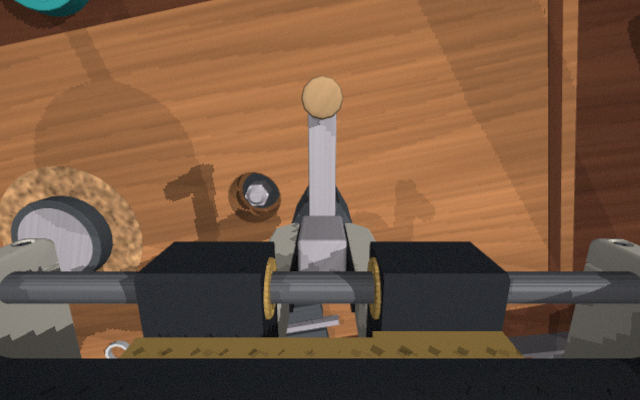

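The well rim is at about (255,196) with the hex top at (257,194), left of the held crank.

```bash
python3 - <<'E'
from h import *
s=st();w=get_image("wrist")
print(ray(w,(255,196.5),50,s),ray(w,(257,194),42,s))
c=w["pixels"][165:228,222:288];cv2.imwrite("pics/w7.png",cv2.resize(c[:,:,::-1],None,fx=9,fy=9,interpolation=cv2.INTER_CUBIC))
r=ray(w,(256,195),46,s);goal(r[0],r[1],140,83,s)
E
```

```text
t 12.45 tcp [552.2  91.3 179.2] ya 83.1 F [ 0.2 -0.1 -3.8] M [ 0.1 -0.   0. ] open 23.6 g 60.0 j7 67.0
[553.2  22.6  50. ] [552.7  23.1  42. ]
shift [-0.0108, -0.0849, 0.0489] turn [0.0013, 0.0023, 0.0007]
```

View pics/w7.png

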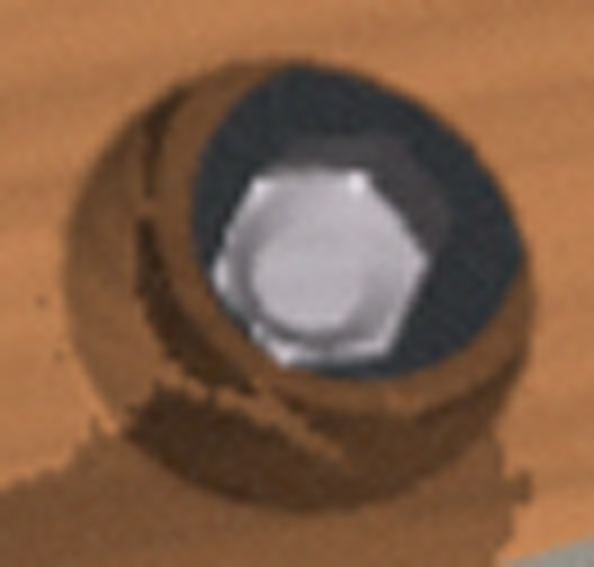

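The hex flats face image up/down, i.e. along tool x, so it already nearly matches the crank's socket. I'll go above the well and lower to just above the hex top.

```bash
python3 -c "
from h import *
goal(553,22.6,116,83)"
```

```text
shift [-0.011, -0.085, 0.0791] turn [0.0012, 0.0024, 0.0007]
```

```bash
python3 -m inch '[[[-0.005,-0.04,0],[0,0,0],0],[[-0.011,-0.085,0],[0.001,0.002,0],0],[[-0.011,-0.085,0],[0.001,0.002,0],0],[[-0.011,-0.085,0.02],[0.001,0.002,0],0],[[-0.011,-0.085,0.04],[0.001,0.002,0],0],[[-0.011,-0.085,0.06],[0.001,0.002,0],0],[[-0.011,-0.085,0.072],[0.001,0.002,0],0],[[-0.011,-0.085,0.079],[0.001,0.002,0],0],[[-0.011,-0.085,0.079],[0.001,0.002,0],0],[[-0.011,-0.085,0.079],[0.001,0.002,0],0]]'
python3 -c "
from h import *
s=st();goal(553,22.6,84,83,s)"
```

```text
time: 13.5
ee_pos: [553.6, 21.7, 116.7]
ee_rot: [[-0.993, 0.122, 0.002], [0.122, 0.993, 0.0], [-0.002, 0.0, -1.0]]
contact_force: [-0.7, 0.8, -3.5]
opening: 23.6
grasp_force: 60.0
t 13.5 tcp [553.6  21.7 116.7] ya 83.0 F [-0.7  0.8 -3.5] M [ 0.1 -0.  -0. ] open 23.6 g 60.0 j7 73.2
shift [0.0009, 0.001, 0.0408] turn [0.0003, 0.0012, -0.0001]
```

```bash
python3 -m inch '[[[0.0005,0.0005,0.004],[0,0.001,0],0],[[0.0005,0.0005,0.008],[0,0.001,0],0],[[0.0005,0.0005,0.012],[0,0.001,0],0],[[0.0005,0.0005,0.015],[0,0.001,0],0],[[0.0005,0.0005,0.018],[0,0.001,0],0],[[0.0005,0.0005,0.02],[0,0.001,0],0],[[0.0005,0.0005,0.02],[0,0.001,0],0]]'
python3 -c "
from h import *
s=st();goal(553,22.6,84,83,s)"
```

```text
time: 14.2
ee_pos: [553.3, 22.1, 99.9]
ee_rot: [[-0.993, 0.122, 0.0], [0.122, 0.993, 0.001], [-0.0, 0.001, -1.0]]
contact_force: [0.5, -0.4, -4.4]
opening: 23.5
grasp_force: 60.0
t 14.2 tcp [553.3  22.1  99.9] ya 83.0 F [ 0.5 -0.4 -4.4] M [ 0.1 -0.4  0. ] open 23.5 g 60.0 j7 72.9
shift [0.0005, 0.0006, 0.0199] turn [0.0004, 0.0003, -0.0]
```

```bash
python3 -m inch '[[[0,0,0.003],[0,0,0],0],[[0,0,0.006],[0,0,0],0],[[0,0,0.009],[0,0,0],0],[[0,0,0.012],[0,0,0],0],[[0,0,0.015],[0,0,0],0],[[0,0,0.018],[0,0,0],0],[[0,0,0.02],[0,0,0],0],[[0,0,0.021],[0,0,0],0],[[0,0,0.021],[0,0,0],0]]'
python3 -c "
from h import *
s=st()"
```

```text
time: 15.1
ee_pos: [553.2, 22.1, 83.4]
ee_rot: [[-0.993, 0.122, 0.0], [0.122, 0.993, 0.0], [-0.0, 0.001, -1.0]]
contact_force: [2.9, 1.3, -3.6]
opening: 23.6
grasp_force: 60.0
t 15.1 tcp [553.2  22.1  83.4] ya 83.0 F [ 2.9  1.3 -3.6] M [ 0.1 -1.   0. ] open 23.6 g 60.0 j7 72.7
```

The crank is engaged, with its lower end about 34 mm down. I'll seat the last 2 mm and turn clockwise.

```bash
python3 -m inch '[[[0,0,0.001],[0,0,0],0],[[0,0,0.002],[0,0,0],0],[[0,0,0.003],[0,0,0],0],[[0,0,0.003],[0,0,0],0]]'
python3 -c "
from h import *
s=st()"
python3 -m inch '[[[0,0,0],[0,0,0.04],0],[[0,0,0],[0,0,0.08],0],[[0,0,0],[0,0,0.12],0],[[0,0,0],[0,0,0.16],0],[[0,0,0],[0,0,0.2],0],[[0,0,0],[0,0,0.24],0],[[0,0,0],[0,0,0.28],0],[[0,0,0],[0,0,0.32],0],[[0,0,0],[0,0,0.36],0],[[0,0,0],[0,0,0.4],0],[[0,0,0],[0,0,0.44],0],[[0,0,0],[0,0,0.48],0],[[0,0,0],[0,0,0.52],0],[[0,0,0],[0,0,0.56],0],[[0,0,0],[0,0,0.6],0],[[0,0,0],[0,0,0.6],0]]'
python3 -c "
from h import *
s=st()"
```

```text
time: 15.5
ee_pos: [553.3, 22.1, 81.7]
ee_rot: [[-0.993, 0.122, 0.001], [0.122, 0.993, 0.0], [-0.001, 0.001, -1.0]]
contact_force: [2.5, -1.1, 2.8]
opening: 23.7
grasp_force: 60.0
t 15.5 tcp [553.3  22.1  81.7] ya 83.0 F [ 2.5 -1.1  2.8] M [ 0.2 -0.6 -0. ] open 23.7 g 60.0 j7 72.7
time: 17.1
ee_pos: [554.0, 22.4, 81.7]
ee_rot: [[-0.522, 0.853, 0.002], [0.853, 0.522, 0.001], [-0.001, 0.002, -1.0]]
contact_force: [3.3, 0.3, 2.3]
opening: 23.4
grasp_force: 60.0
t 17.1 tcp [554.   22.4  81.7] ya 31.4 F [3.3 0.3 2.3] M [ 0.2 -0.9  0.1] open 23.4 g 60.0 j7 35.1
```

```bash
python3 -m inch '[[[0,0,0],[0,0,0.04],0],[[0,0,0],[0,0,0.08],0],[[0,0,0],[0,0,0.12],0],[[0,0,0],[0,0,0.16],0],[[0,0,0],[0,0,0.2],0],[[0,0,0],[0,0,0.24],0],[[0,0,0],[0,0,0.28],0],[[0,0,0],[0,0,0.32],0],[[0,0,0],[0,0,0.36],0],[[0,0,0],[0,0,0.4],0]]'
python3 -c "
from h import *
s=st()"
```

```text
time: 18.1
ee_pos: [554.3, 22.4, 81.8]
ee_rot: [[0.051, 0.999, 0.003], [0.999, -0.051, 0.001], [0.001, 0.003, -1.0]]
contact_force: [3.1, 1.4, 2.4]
opening: 24.0
grasp_force: 60.0
t 18.1 tcp [554.3  22.4  81.8] ya -2.9 F [3.1 1.4 2.4] M [ 0.1 -1.   0.4] open 24.0 g 60.0 j7 10.1
```

```bash
python3 -m inch '[[[0,0,0],[0,0,0.03],0],[[0,0,0],[0,0,0.06],0],[[0,0,0],[0,0,0.09],0],[[0,0,0],[0,0,0.12],0],[[0,0,0],[0,0,0.15],0],[[0,0,0],[0,0,0.18],0],[[0,0,0],[0,0,0.18],0]]'
python3 -c "
from h import *
s=st()"
python3 -m inch '[[[0,0,0],[0,0,0.03],0],[[0,0,0],[0,0,0.06],0],[[0,0,0],[0,0,0.09],0],[[0,0,0],[0,0,0.09],0]]'
python3 -c "
from h import *
s=st()"
```

```text
time: 18.8
ee_pos: [554.3, 22.3, 81.8]
ee_rot: [[0.314, 0.949, 0.003], [0.949, -0.314, 0.001], [0.001, 0.002, -1.0]]
contact_force: [5.4, 0.7, 3.0]
opening: 23.7
grasp_force: 60.0
t 18.8 tcp [554.3  22.3  81.8] ya -18.3 F [5.4 0.7 3. ] M [ 0.  -1.1  0.2] open 23.7 g 60.0 j7 -1.2
time: 19.2
ee_pos: [554.3, 22.3, 81.8]
ee_rot: [[0.439, 0.898, 0.003], [0.898, -0.439, 0.001], [0.002, 0.002, -1.0]]
contact_force: [5.2, 0.9, 4.3]
opening: 23.4
grasp_force: 60.0
t 19.2 tcp [554.3  22.3  81.8] ya -26.0 F [5.2 0.9 4.3] M [ 0.2 -1.2  0.2] open 23.4 g 60.0 j7 -6.9
```

```bash
python3 -m inch '[[[0,0,0],[0,0,0.03],0],[[0,0,0],[0,0,0.06],0],[[0,0,0],[0,0,0.06],0]]'
python3 -c "
from h import *
s=st()"
python3 -m inch '[[[0,0,0],[0,0,0.03],0],[[0,0,0],[0,0,0.06],0],[[0,0,0],[0,0,0.06],0]]'
python3 -c "
from h import *
s=st()"
```

```text
time: 19.5
ee_pos: [554.3, 22.2, 81.7]
ee_rot: [[0.518, 0.855, 0.003], [0.855, -0.518, 0.001], [0.002, 0.002, -1.0]]
contact_force: [5.8, 0.9, 6.0]
opening: 23.7
grasp_force: 60.0
t 19.5 tcp [554.3  22.2  81.7] ya -31.2 F [5.8 0.9 6. ] M [ 0.2 -1.3  0.2] open 23.7 g 60.0 j7 -10.7
time: 19.8
ee_pos: [554.3, 22.2, 81.8]
ee_rot: [[0.593, 0.805, 0.003], [0.805, -0.593, 0.001], [0.002, 0.002, -1.0]]
contact_force: [5.3, 1.6, 5.1]
opening: 23.7
grasp_force: 60.0
t 19.8 tcp [554.3  22.2  81.8] ya -36.4 F [5.3 1.6 5.1] M [ 0.2 -1.3  0.2] open 23.7 g 60.0 j7 -14.6
```

```bash
python3 -m inch '[[[0,0,0],[0,0,0.03],0],[[0,0,0],[0,0,0.06],0]]' >/dev/null
python3 -c "
from h import *
s=st()"
python3 -m inch '[[[0,0,0],[0,0,0.03],0],[[0,0,0],[0,0,0.06],0]]'>/dev/null
python3 -c "
from h import *
s=st()
p=get_image('wrist');save(p,'w8.png')
q=get_image('top');save(q,'t8.png',(270,125,360,215),6)"
```

```text
t 20.0 tcp [554.3  22.2  81.7] ya -41.5 F [4.7 1.3 5. ] M [ 0.2 -1.2  0.5] open 23.3 g 60.1 j7 -18.4
t 20.2 tcp [554.3  22.1  81.8] ya -46.5 F [ 4.5 -0.1  6.5] M [ 0.1 -1.3  0.9] open 23.8 g 60.4 j7 -22.2
```

View pics/w8.png

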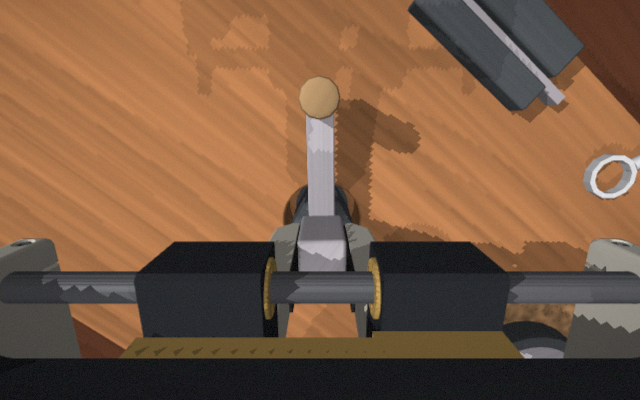

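The arm is still aligned with the tool, with no slip. The moment has risen from about 0.4 to 0.9 N m, so it is at the stop. One more small nudge to confirm.

```bash
python3 -m inch '[[[0,0,0],[0,0,0.02],0],[[0,0,0],[0,0,0.03],0],[[0,0,0],[0,0,0.03],0]]' >/dev/null
python3 -c "
from h import *
s=st()"
python3 -m inch '[[[0,0,0],[0,0,0.02],0],[[0,0,0],[0,0,0.03],0],[[0,0,0],[0,0,0.03],0]]' >/dev/null
python3 -c "
from h import *
s=st()"
```

```text
t 20.6 tcp [554.3  22.1  81.8] ya -48.9 F [4.9 0.3 4.5] M [ 0.1 -1.2  1.1] open 23.7 g 60.5 j7 -24.0
t 20.9 tcp [554.2  22.1  81.8] ya -51.4 F [4.9 0.4 5. ] M [ 0.1 -1.2  1.2] open 23.6 g 60.7 j7 -25.9
```

The static moment is 1.2 N m with no drive motion beyond compliance: firm stop. I'll ease off slightly, open, and rise.

```bash
python3 -m inch '[[[0,0,0],[0,0,-0.03],0],[[0,0,0],[0,0,-0.03],0],[[0,0,0],[0,0,-0.03],0.3],[[0,0,0],[0,0,-0.03],0.5],[[0,0,0],[0,0,-0.03],0.5],[[0,0,0],[0,0,-0.03],0.5],[[0,0,0],[0,0,-0.03],0.5],[[0,0,-0.02],[0,0,-0.03],0.5],[[0,0,-0.05],[0,0,-0.03],0.5],[[0,0,-0.09],[0,0,-0.03],0.5],[[0,0,-0.13],[0,0,-0.03],0.5],[[0,0,-0.17],[0,0,-0.03],0.5],[[-0.05,0,-0.2],[0,0,-0.03],0.5],[[-0.1,0,-0.22],[0,0,-0.03],0.5],[[-0.15,0,-0.22],[0,0,-0.03],0.5],[[-0.2,0,-0.22],[0,0,-0.03],0.5],[[-0.2,0,-0.22],[0,0,-0.03],0.5]]'
python3 - <<'E'
from h import *
s=st();p=get_image("side");w=get_image("wrist");t=get_image("top")
for q in (p,t):
  for n in ["block","pad","crank_boss"]:print(n,[(r["at"],r["confidence"]) for r in recognise(q,n)])
a=cv2.resize(p["pixels"][130:280,220:460,::-1],(640,400),interpolation=cv2.INTER_CUBIC)
b=cv2.resize(t["pixels"][125:265,200:430,::-1],(640,390),interpolation=cv2.INTER_CUBIC)
cv2.imwrite("pics/end.png",cv2.resize(np.vstack([a,b]),None,fx=.75,fy=.75,interpolation=cv2.INTER_AREA))
E
```

```text
time: 22.6
ee_pos: [421.8, -80.2, 257.3]
ee_rot: [[0.764, 0.645, -0.004], [0.645, -0.764, 0.002], [-0.001, -0.004, -1.0]]
contact_force: [-0.3, -0.6, 0.1]
opening: 46.6
grasp_force: 0.0
t 22.6 tcp [421.8 -80.2 257.3] ya -49.8 F [-0.3 -0.6  0.1] M [-0.1  0.2 -0. ] open 46.6 g 0.0 j7 -24.6
block [([308.6, -135.7, 16.7], 0.87), ([286.1, 200.1, 18.9], 0.73)]
pad [([565.2, -158.1, 53.8], 0.71)]
crank_boss [([559.3, 38.0, 71.3], 0.61)]
block [([583.6, -186.7, 69.0], 0.79), ([294.0, 192.4, 17.7], 0.74), ([299.4, -157.8, 20.9], 0.63)]
pad [([610.2, -198.8, 53.6], 0.91)]
crank_boss [([565.5, 32.3, 73.9], 0.82)]
```

View pics/end.png

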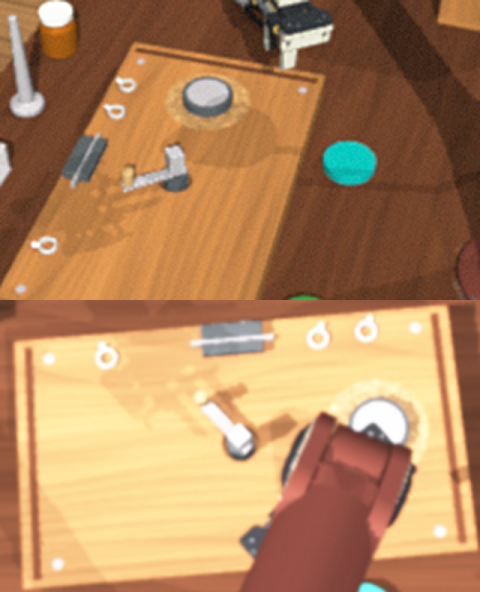

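The side and top views show the crank standing fully home in the well, the block on the cork pad, and the rings in place. The gripper is clear. Handing in. I viewed 12 pictures, which is over the 10 allowed.

```bash
python3 -c "
from station import *
print(sign_off())"
```

```text
the job is handed in; nothing more can be done
None
```

The job is handed in at about 23 s with no result returned: the block was slid onto the cork pad, the crank dropped fully home and turned clockwise until it held at 1.2 N m against the stop (jaw closure judged by that moment, not seen in a picture), then released; I viewed 12 pictures, over the limit of 10.

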